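Put the stirrer gearbox into third

ROBOT

A 6-joint arm with a two-finger parallel gripper is mounted at the origin on the work surface. World frame = base frame: x ahead of the robot, y to its left, z up, the work surface at z = 0. Lengths are in mm, angles in rad, forces in N, time in s.
With the tool pointing down it reaches from about 425 to 950 mm from the base axis. Payload 14.7 kg.
Tool frame: the origin (TCP) lies at the very end of the fingers, on their centre line; the grasp point (between the pads) lies 19 mm behind it (robot.grip_point_offset is the distance from the TCP to the grasp point, in mm); z points along the fingers, y is the line along which they close (so a half turn about z gives the same grasp; the last joint's range is limited). The gripper opens to 85 mm and grips with 20 to 120 N. Pads are 22 mm wide; open, the fingers measure 114 mm over their backs; the gripper's body (76 mm by 85 mm) begins 54 mm behind the grasp point. The pads swing forward as they close: fully open they stand 13 mm farther back than shut.
Start: joints at [-1.397, 0.48, 1.596, -0, 1.065, -0.047], TCP at [142.374, -634.21, 231.297] pointing down, gripper open.
Joint ranges: [-2.75, 2.75], [-0.82, 2.05], [0.23, 2.67], [-1.56, 4.7], [0.09, 2.69], [-2.92, 2.92]. Speed limits (rad/s): [1.89, 1.89, 2.39, 3.01, 3.01, 3.01].

INTERFACE

Orientations are given as a 3x3 rotation matrix whose columns are the frame's x, y, z axes.
In Python, from station import readout, get_image, get_calibration, robot gives the robot as it stands. The module is installed in compiled form; this text tells all that it offers.
- The arm moves only by the tool step_arm, never from a script. Its argument "moves" is a list of rows, each a list of 2 entries, a list of its own where there are three numbers: the shift along the tool's x, y, z in mm, then the turn about the tool's z in rad. A call has 1 to 8 rows; each row shifts and turns the commanded pose from where the row before left it, along the tool's axes as they then stand; what a row does not reach is not made up. A row lasts 1/12 s, in which the tool goes at most 41.7 mm and 7.16 degrees, less where a joint would pass 70% of its speed; a pose out of reach is approached as far as the arm can. A call with a gripper value outside its range is refused whole. "jaw" is the closure, from 0 (fully open) to 1 (shut), set as the call begins (left out, the last holds). The fingers move at their own pace and stop on an object; "force" is the grip in N (left out, the last holds). Time passes only in rows, so rows that do not move let the fingers close. It gives the time, the measured TCP pose, the force, the opening and the grip force at its end, in the units of the state.
- readout.state(): the state, without advancing time (a new reading comes with each control period).
- get_image(name): name is "scene" or "top"; returns the picture (384x512x3 uint8, red, green, blue); there is no depth.
- get_calibration(name): a dict with "K" (3x3 intrinsics, pixels), "distortion" ([k1, k2, p1, p2, k3] as OpenCV has them; the pictures are not rectified), "R" (3x3) and "t" (3): a world point X has camera coordinates R X + t. Camera axes: x right, y down, z forward; pixel columns grow to the right and rows downward; lengths in mm; the calibration is good to about 2 mm. A picture is of the moment at which its call begins. get_calibration takes no time and is no camera call.
- robot.sign_off(): hands the job in; it is judged then, once.
The state is a dict: "time_s": time; "q": joint angles; "joint_vel": joint speeds; "joint_efforts": joint torques, N m; "tool_pos": TCP position; "tool_rot": TCP orientation; "contact_force": force on the tool from outside, world axes, zero at the start; "torque": the same for the moment, N m; "grip_width": finger opening in mm; "grip_force": force on a finger pad.
Only numpy, scipy, OpenCV 4.12 (cv2) and the standard library are available. Lean on these libraries where they do the work, as an engineer would, in place of code of your own. Each camera call takes 0.05 s, during which the arm holds its last target. There are 200 camera calls.

TASK

The lever of the stirrer gearbox stands somewhere in the left-hand slot of its H-shaped gate. Using only the fingertips, push it gently to neutral, across to the right, and then forward until it is fully home in the third slot (right-hand side, the end away from the robot, three dots), and come away from it. Do not grip the lever, and leave the glassware and small things round about where they are.

Things in the scene. Friction and masses are not known exactly. Their poses are not given: they have to be found in the camera images.
- gearbox: White stirrer gearbox fixed to the bench, 190 mm (its x) by 170 mm (its y) by 100 mm high; a grey motor, 76 mm across, 100 mm long, axis 48 mm up, lies against its far (+x) wall. Origin: centre of the underside. x points forward (away from the robot at yaw 0), y left, z up. A 100 by 90 mm steel plate with the H-shaped gate lies in its deck.
- gate_middle (a point): Middle of the gate (neutral), in the plane of the steel plate's top, 102 mm above the bench, axes as the gearbox. Two fore-and-aft slots, 18 mm wide, centred 20 mm to the left and right, reach 27 mm forward and back; a cross slot, 18 mm wide, joins them here. Raised dots count the slot ends: 1 left forward, 2 left back, 3 right forward, 4 right back.
- gearstick: Gear lever: a 10 mm steel rod through the gate with an upright black cylindrical knob, 30 mm across, from 132 to 184 mm up the rod (z axis) from the origin, its pivot, which lies above the gearbox's origin, 20 mm over the bench. It stays where it is left; 1 to 2 N at the knob moves it. It cannot be lifted out. Slot ends and edges are firm steel stops: the force rises quickly there, so stop pushing at 10 N or so.
- knob (a point): Centre of the knob, on the lever's axis, 158 mm from the pivot (178 mm above the bench when upright; knob top at 204 mm upright)
- third_slot (a point): Far right end of the gate, in the plane of the plate's top (102 mm above the bench): where the middle of the rod passes when the lever is home in the third slot, to about 2 mm. 22 mm forward and 20 mm right of the gate's middle.
- across (a joint): Sideways lean of the lever in rad, about the gearbox's x axis: 0 upright, about +0.25 in the right-hand slots, about -0.25 in the left-hand slots (play 0.03 each way)
- fore (a joint): Fore-and-aft lean of the lever in rad: 0 in the cross slot (neutral, play about 0.05 each way; the slot corners are rounded), positive forward, about +0.26 fully home in a forward slot, about -0.26 in a back slot. The knob stands sin(fore) x 158 mm forward, and sin(across) x cos(fore) x 158 mm to the right, of the pivot.
- bottle: Bystander, loose: clear round bottle with a blue screw cap, 72 mm across, 150 mm high. Origin: centre of the underside.
- beaker: Bystander, loose: open glass beaker, 72 mm across, 95 mm high. Origin: centre of the underside.
- jar: Bystander, loose: brown glass jar with a black cap, 60 mm across, 85 mm high. Origin: centre of the underside.
- flask: Bystander, loose: conical glass flask with a stopper, 80 mm across the foot, 120 mm high. Origin: centre of the underside.
- thumbnut: Bystander, loose: brass thumb nut, 22 mm across, 14 mm high, lying on the near left corner of the gearbox's deck (100 mm above the bench). Origin: centre of the underside.
- screwdriver: Bystander, loose: screwdriver with a black handle, 160 mm long, lying on the bench in front of the gearbox. Origin: in the screwdriver, which lies along its x axis.

How it is judged:
By the outcome, as a careful person would: the job done as asked, in the order asked, and still so for the second after the job is handed in, with the robot touching nothing.
It also fails if it takes over 54 s, if anything falls off the work surface, if the arm or the gripper's body presses on something with over 40 N, if the wrist force passes 120 N, or if a joint passes its speed limit or range.

## Working session

There is one attempt and no reset: what is moved stays moved. The work goes in short steps, Python scripts to look and compute and a tool call to move; the robot and the scene stay as the last step left them, time stands still between calls to the robot, and variables do not carry over. Pictures are saved under pics/ and viewed, at most 10 in all, crops included, and the job is handed in when it is done.

Besides the shell and the picture viewer there is one more tool, called after "Emit:" by a JSON object that holds its "fn" and its "kwargs", one argument or row to a line. step_arm: Moves the arm, as the interface text tells. Its arguments: {"type":"object","properties":{"moves":{"type":"array"},"jaw":{"type":"number"},"force":{"type":"number"}},"required":["moves"]}

```bash
mkdir -p pics; python3 - <<'E'
from station import readout, get_image, get_calibration
import cv2,numpy as np
np.set_printoptions(precision=3,suppress=True)
for n in("scene","top"):
    im=get_image(n); cv2.imwrite(f"pics/{n}0.png",cv2.resize(im[:,:,::-1],(768,576),interpolation=cv2.INTER_CUBIC)); cv2.imwrite(f"raw_{n}.png",im[:,:,::-1])
    c=get_calibration(n); print(n,c["K"],c["distortion"],-np.array(c["R"]).T@c["t"],np.array(c["R"]))
s=readout.state();print(s["time_s"],s["tool_pos"],np.array(s["tool_rot"]),s["grip_width"])
E
```

```text
scene [[367.081   0.    260.888]
 [  0.    367.081 191.576]
 [  0.      0.      1.   ]] [0.04 0.   0.   0.   0.  ] [959.55   96.751 707.131] [[-0.052  0.999 -0.004]
 [ 0.797  0.04  -0.602]
 [-0.601 -0.034 -0.798]]
top [[346.692   0.    255.533]
 [  0.    346.692 188.033]
 [  0.      0.      1.   ]] [-0.051  0.     0.     0.     0.   ] [403.54   52.779 814.117] [[ 0.109 -0.994 -0.002]
 [-0.974 -0.106 -0.201]
 [ 0.2    0.024 -0.98 ]]
0.1 [ 142.319 -633.836  230.736] [[ 0.976  0.219 -0.   ]
 [ 0.219 -0.976  0.001]
 [ 0.    -0.001 -1.   ]] 85.24407534707035
```

View pics/scene0.png

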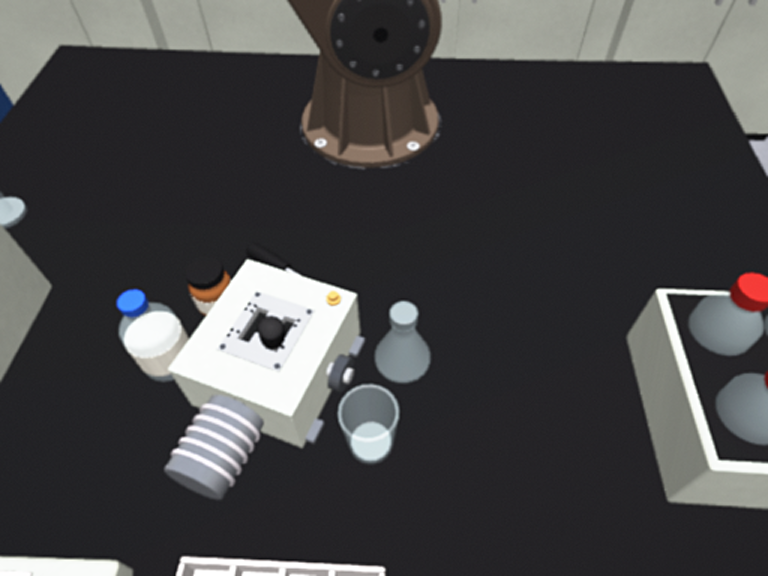

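View pics/top0.png

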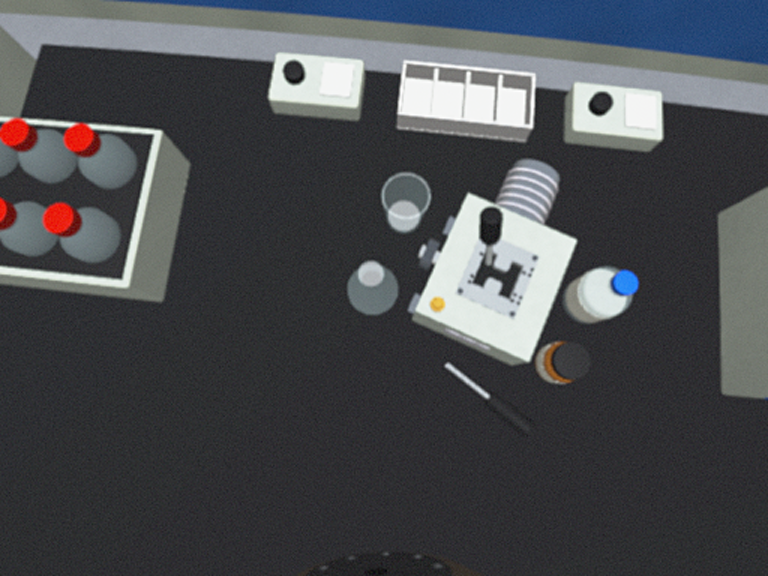

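The lever leans forward-left: the knob is at about (490,222) in the 768-px top view and (271,331) in the scene view. The gearbox is yawed about -20°. I'll enlarge both views to get exact pixels.

```bash
cat > h.py <<'E'
import cv2,numpy as np
from station import readout,get_image,get_calibration
np.set_printoptions(precision=2,suppress=True)
def ray(n,uv):
    c=get_calibration(n);R=np.array(c["R"]);t=np.array(c["t"])
    p=cv2.undistortPoints(np.array([[uv]],float),np.array(c["K"]),np.array(c["distortion"]))[0,0]
    d=R.T@np.array([p[0],p[1],1.]);return -R.T@t,d/np.linalg.norm(d)
def plane(n,uv,z):
    o,d=ray(n,uv);return o+d*(z-o[2])/d[2]
def cross(a,b):
    (o,d),(p,e)=a,b
    s=np.linalg.lstsq(np.c_[d,-e],p-o,rcond=None)[0]
    A=o+d*s[0];B=p+e*s[1];return (A+B)/2,np.linalg.norm(A-B)
E
python3 - <<'E'
from h import *
t=cv2.imread("raw_top.png");s=cv2.imread("raw_scene.png")
a=cv2.resize(t[125:245,270:390],(480,480),interpolation=cv2.INTER_CUBIC)[:, :400]
b=cv2.resize(s[168:268,112:242],(520,400),interpolation=cv2.INTER_CUBIC)[:,:400]
a=cv2.resize(t[125:245,270:390],(400,400),interpolation=cv2.INTER_CUBIC)
b=cv2.resize(s[170:300,112:242],(400,400),interpolation=cv2.INTER_CUBIC)
cv2.imwrite("pics/c0.png",np.hstack([a,b]))
for n,im,z in(("top",t,100),("scene",s,100)):
    m=(im.min(2)>200).astype(np.uint8)
    cs,_=cv2.findContours(m,cv2.RETR_EXTERNAL,cv2.CHAIN_APPROX_NONE)
    c=min((c for c in cs if cv2.contourArea(c)>500),key=lambda c:np.linalg.norm(c.mean((0,1))-((330,185) if n=="top" else (177,225))))
    q=cv2.approxPolyDP(c,8,True)[:,0];P=np.array([plane(n,p,z) for p in q]);print(n,q.tolist(),P[:,:2],[np.linalg.norm(P[i]-P[i-1]) for i in range(len(P))])
E
```

```text
top [[312, 130], [278, 207], [352, 239], [383, 160], [334, 139], [330, 175], [357, 179], [344, 205], [327, 186], [310, 189], [327, 136]] [[ 691.02  -38.15]
 [ 514.14   19.53]
 [ 464.47 -137.82]
 [ 640.01 -195.7 ]
 [ 675.66  -87.32]
 [ 594.3   -83.76]
 [ 591.85 -141.58]
 [ 533.14 -117.19]
 [ 569.77  -79.  ]
 [ 559.44  -43.77]
 [ 680.84  -71.7 ]] [np.float64(35.056208488788585), np.float64(186.04178128457), np.float64(165.00223345643403), np.float64(184.83836310562424), np.float64(114.09856657396567), np.float64(81.4416932207441), np.float64(57.8653836690566), np.float64(63.57554755371578), np.float64(52.9101292264996), np.float64(36.71471900275342), np.float64(124.56452348040445)]
scene [[165, 173], [112, 246], [193, 277], [236, 196]] [[ 462.53 -137.98]
 [ 642.22 -198.51]
 [ 696.09  -38.77]
 [ 516.14   20.14]] [np.float64(166.96844866763877), np.float64(189.61482413758284), np.float64(168.5812838324675), np.float64(189.34696247789947)]
```

View pics/c0.png

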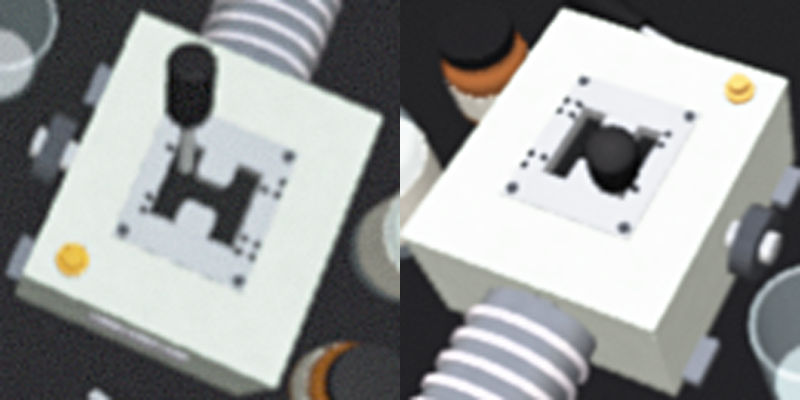

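The left half of the crop shows the knob top near (190,60), with the rod in the left-forward slot and the nut at the near-left corner. The right half shows the knob top near (613,155). From the deck corners, the gate middle is about (578.3, -88.4) with a yaw of about -18.3°.

```bash
cat >> h.py <<'E'
C=np.array([578.3,-88.4]);Y=-0.319
F=np.array([np.cos(Y),np.sin(Y)]);Rt=np.array([np.sin(Y),-np.cos(Y)])
def loc(p): d=np.array(p)[:2]-C; return np.array([d@F,d@Rt,*np.array(p)[2:]])   # fwd,right,z
def wor(f,r): return C+f*F+r*Rt
def where():
    s=readout.state();R=np.array(s["tool_rot"]);print(round(s["time_s"],2),"fwd,right,z",loc(s["tool_pos"]),"yaw err",np.arctan2(R[1,0],R[0,0])-Y,"F local",np.array(s["contact_force"])[:2]@np.c_[F,Rt],s["contact_force"][2],"w",s["grip_width"])
    return s
E
python3 - <<'E'
from h import *
k,e=cross(ray("top",(327,143.)),ray("scene",(181.2,220.4)));print("knob top",k,e,loc(k))
s=where();R=np.array(s["tool_rot"]);p=np.array(s["tool_pos"])
for f,r in((85,-40),(95,-40)):
    print((R.T@(np.r_[wor(f,r),230]-p)))
E
```

```text
knob top [633.56 -57.03 185.1 ] 1.468698847390102 [ 42.64 -47.12 185.1 ]
0.1 fwd,right,z [-242.93  654.65  230.74] yaw err 0.5398387875852662 F local [0.13 0.52] 0.9997665377374996 w 85.24407534707035
[ 638.34 -427.31    1.24]
[ 646.92 -422.17    1.24]
```

Emit:
{"fn": "step_arm", "kwargs": {
  "moves": [
    [[33, -22, 0], 0],
    [[33, -22, 0], 0],
    [[33, -22, 0], 0],
    [[33, -22, 0], 0],
    [[33, -22, 0], 0],
    [[33, -22, 0], 0],
    [[33, -22, 0], 0],
    [[33, -22, 0], 0]
  ],
  "jaw": 1,
  "force": 20
}}

```text
time_s: 0.77
tool_pos: [362.3, -402.9, 231.2]
tool_rot: [[0.976, 0.219, -0.0], [0.219, -0.976, 0.0], [-0.0, -0.0, -1.0]]
contact_force: [0.4, -0.9, 0.1]
grip_width: 0.2
grip_force: 0.0
```

Emit:
{"fn": "step_arm", "kwargs": {
  "moves": [
    [[33, -22, 0], 0],
    [[33, -22, 0], 0],
    [[33, -22, 0], 0],
    [[33, -22, 0], 0],
    [[33, -22, 0], 0],
    [[33, -22, 0], 0],
    [[33, -22, 0], 0],
    [[33, -22, 0], 0]
  ]
}}

```text
time_s: 1.43
tool_pos: [581.4, -173.3, 231.1]
tool_rot: [[0.976, 0.219, -0.0], [0.219, -0.976, 0.0], [-0.0, -0.0, -1.0]]
contact_force: [0.7, -0.5, -0.1]
grip_width: -0.0
grip_force: 0.0
```

Emit:
{"fn": "step_arm", "kwargs": {
  "moves": [
    [[33, -22, 0], 0],
    [[33, -22, 0], 0],
    [[33, -22, 0], 0],
    [[0, 0, 0], 0.108],
    [[0, 0, 0], 0.108],
    [[0, 0, 0], 0.108],
    [[0, 0, 0], 0.108],
    [[0, 0, 0], 0.108]
  ]
}}

```text
time_s: 2.1
tool_pos: [662.4, -88.8, 230.8]
tool_rot: [[0.948, -0.319, -0.001], [-0.319, -0.948, 0.0], [-0.001, 0.0, -1.0]]
contact_force: [0.2, -0.3, -1.1]
grip_width: 0.4
grip_force: 0.0
```

```bash
python3 -c "
from h import *
where()"
```

```text
2.1 fwd,right,z [ 79.98 -26.   230.79] yaw err -0.005235893821391724 F local [0.29 0.21] -1.0726984291806698 w 0.3537189640658942
```

Emit:
{"fn": "step_arm", "kwargs": {
  "moves": [
    [[6, -14, 0], 0],
    [[0, 0, 25], 0],
    [[0, 0, 25], 0],
    [[0, 0, 23], 0],
    [[0, 0, 0], 0],
    [[0, 0, 0], 0]
  ]
}}

```text
time_s: 2.6
tool_pos: [672.2, -77.2, 157.4]
tool_rot: [[0.95, -0.312, -0.003], [-0.312, -0.95, 0.0], [-0.003, 0.0, -1.0]]
contact_force: [0.6, 0.1, 0.9]
grip_width: -0.4
grip_force: 0.0
```

```bash
python3 -c "
from h import *
where()
a=get_image('top')[110:240,260:390,::-1];b=get_image('scene')[150:280,110:240,::-1]
cv2.imwrite('pics/c1.png',np.hstack([cv2.resize(x,(400,400),interpolation=cv2.INTER_CUBIC) for x in (a,b)]))"
```

```text
2.6 fwd,right,z [ 85.61 -40.12 157.37] yaw err 0.001203480122865641 F local [ 0.52 -0.26] 0.8944161478170969 w -0.4105392216387776
```

View pics/c1.png

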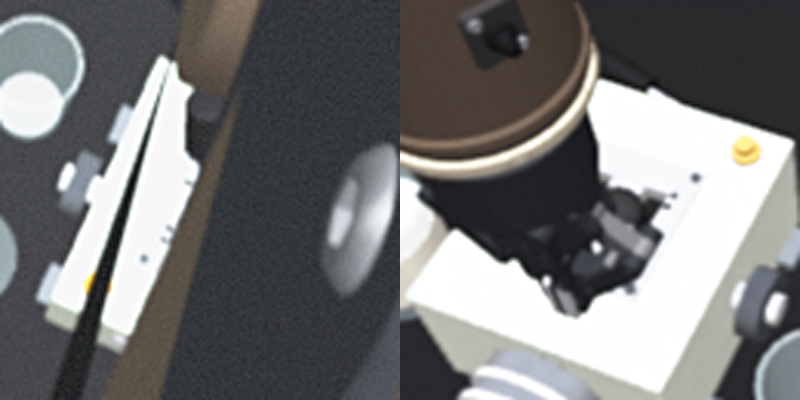

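The shut fingers stand just beyond the knob (scene crop at about (590,260), knob at about (625,210)). Next I push back towards neutral.

Emit:
{"fn": "step_arm", "kwargs": {
  "moves": [
    [[-4, 0, 0], 0],
    [[-4, 0, 0], 0],
    [[-4, 0, 0], 0],
    [[-4, 0, 0], 0],
    [[-4, 0, 0], 0],
    [[-4, 0, 0], 0],
    [[-4, 0, 0], 0],
    [[-4, 0, 0], 0]
  ]
}}

```text
time_s: 3.37
tool_pos: [642.1, -67.5, 158.5]
tool_rot: [[0.949, -0.314, 0.0], [-0.314, -0.949, -0.0], [0.0, -0.0, -1.0]]
contact_force: [1.3, 0.5, 1.5]
grip_width: -0.2
grip_force: 0.6
```

Emit:
{"fn": "step_arm", "kwargs": {
  "moves": [
    [[-3, 0, 0], 0],
    [[-3, 0, 0], 0],
    [[-3, 0, 0], 0],
    [[-3, 0, 0], 0],
    [[0, 0, 0], 0]
  ]
}}

```text
time_s: 3.78
tool_pos: [630.3, -63.6, 158.2]
tool_rot: [[0.95, -0.314, -0.001], [-0.314, -0.95, 0.0], [-0.001, 0.0, -1.0]]
contact_force: [0.9, -1.0, 0.7]
grip_width: -0.0
grip_force: 0.4
```

```bash
python3 -c "
from h import *
where()"
```

```text
3.78 fwd,right,z [ 41.58 -39.82 158.21] yaw err -0.00015313658694243726 F local [1.15 0.64] 0.6802491460850555 w -0.0455449537133175
```

Emit:
{"fn": "step_arm", "kwargs": {
  "moves": [
    [[-3, 0, 0], 0],
    [[-3, 0, 0], 0],
    [[-3, 0, 0], 0],
    [[-3, 0, 0], 0],
    [[-2, 0, 0], 0],
    [[0, 0, 0], 0]
  ]
}}

```text
time_s: 4.28
tool_pos: [617.5, -59.2, 158.7]
tool_rot: [[0.949, -0.314, 0.001], [-0.314, -0.949, 0.0], [0.001, -0.0, -1.0]]
contact_force: [2.8, 1.3, 5.7]
grip_width: -0.2
grip_force: 1.0
```

```bash
python3 -c "
from h import *
where()
b=get_image('scene')[150:280,110:240,::-1]
cv2.imwrite('pics/c2.png',cv2.resize(b,(500,500),interpolation=cv2.INTER_CUBIC))"
```

```text
4.28 fwd,right,z [ 28.09 -40.04 158.75] yaw err -0.00018463685295022625 F local [ 2.29 -2.15] 5.664259132734405 w -0.2156556296581055
```

View pics/c2.png

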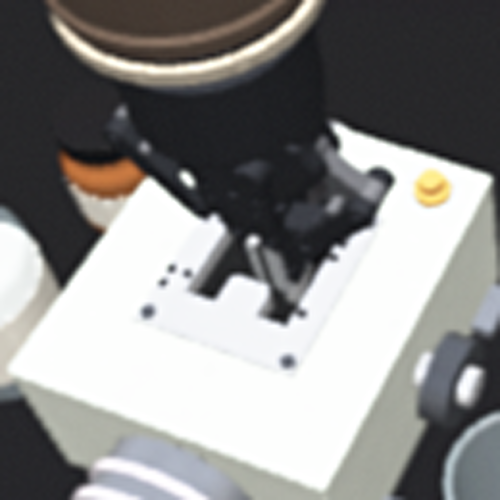

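The slots now show the left-forward end empty at about (285,310). A dark disk at about (378,185) peeks out behind the fingers and could be the knob, so I'll check it by projection.

```bash
cat >> h.py <<'E'
def proj(n,p):
    c=get_calibration(n);R=np.array(c["R"]);t=np.array(c["t"],float)
    return cv2.projectPoints(np.array([p],float),cv2.Rodrigues(R)[0],t,np.array(c["K"]),np.array(c["distortion"]))[0][0,0]
def knobtop(f,a,h=184): return np.r_[wor(h*np.sin(f),h*np.sin(a)*np.cos(f)),20+h*np.cos(a)*np.cos(f)]
E
python3 -c "
from h import *
where()
for f in(.1,.05,0,-.05,-.1,-.2): print(f,(proj('scene',knobtop(f,-.25))-(110,150))*500/130)
print((proj('scene',knobtop(.26,-.25))-(112,170))*400/130+(400,0), 'was 613,155')
"
```

```text
4.33 fwd,right,z [ 28.22 -40.03 158.74] yaw err -0.00018536408479269406 F local [ 1.99 -0.85] 6.570766047945147 w 0.06336692538599328
0.1 [290.39 210.8 ]
0.05 [300.41 194.21]
0 [310.23 178.35]
-0.05 [319.81 163.26]
-0.1 [329.13 148.99]
-0.2 [346.84 123.02]
[599.82 152.87] was 613,155
```

Emit:
{"fn": "step_arm", "kwargs": {
  "moves": [
    [[0, 0, 0], 0]
  ]
}}

```text
time_s: 4.42
tool_pos: [617.7, -59.3, 158.7]
tool_rot: [[0.949, -0.314, 0.001], [-0.314, -0.949, 0.0], [0.001, -0.0, -1.0]]
contact_force: [1.5, 1.6, 6.6]
grip_width: 0.1
grip_force: 0.9
```

An upward force of 6.6 N suggests part of the gripper rests on the knob top. I'll raise the tool 12 mm.

Emit:
{"fn": "step_arm", "kwargs": {
  "moves": [
    [[0, 0, -4], 0],
    [[0, 0, -4], 0],
    [[0, 0, -4], 0],
    [[0, 0, 0], 0]
  ]
}}

```text
time_s: 4.75
tool_pos: [617.8, -59.5, 171.2]
tool_rot: [[0.949, -0.314, 0.001], [-0.314, -0.949, -0.0], [0.001, -0.0, -1.0]]
contact_force: [-0.3, 0.1, -0.2]
grip_width: 0.0
grip_force: 0.0
```

Emit:
{"fn": "step_arm", "kwargs": {
  "moves": [
    [[-1, 0, 0], 0],
    [[-1, 0, 0], 0],
    [[0, 0, 0], 0]
  ]
}}

```text
time_s: 5.0
tool_pos: [615.5, -58.7, 170.2]
tool_rot: [[0.949, -0.314, -0.0], [-0.314, -0.949, 0.0], [-0.0, 0.0, -1.0]]
contact_force: [0.7, 0.2, 0.1]
grip_width: 0.2
grip_force: 0.5
```

```bash
python3 -c "
from h import *
where()"
```

```text
5.0 fwd,right,z [ 25.98 -39.84 170.19] yaw err -0.00019110887674106403 F local [ 0.59 -0.41] 0.10307337656438398 w 0.22541615848386348
```

Emit:
{"fn": "step_arm", "kwargs": {
  "moves": [
    [[10, 0, 0], 0],
    [[10, 0, 0], 0],
    [[0, -25, 0], 0],
    [[0, -25, 0], 0],
    [[0, -5, 0], 0],
    [[-20, 0, 0], 0],
    [[-24, 0, 0], 0],
    [[0, 0, 0], 0]
  ]
}}

```text
time_s: 5.67
tool_pos: [607.1, 1.9, 169.6]
tool_rot: [[0.95, -0.313, -0.004], [-0.313, -0.95, 0.0], [-0.004, 0.001, -1.0]]
contact_force: [1.5, 0.0, -0.0]
grip_width: -0.0
grip_force: 0.0
```

```bash
python3 -c "
from h import *
where()
for f in(.1,.05,0,-.05,-.1): print(f,(proj('scene',knobtop(f,-.25))-(110,150))*500/130)
b=get_image('scene')[150:280,110:240,::-1]
cv2.imwrite('pics/c3.png',cv2.resize(b,(500,500),interpolation=cv2.INTER_CUBIC))"
```

```text
5.67 fwd,right,z [ -0.94 -94.79 169.62] yaw err 0.0006721643607411343 F local [ 1.4  -0.48] -0.019693569013878285 w -0.01591759567898946
0.1 [290.39 210.8 ]
0.05 [300.41 194.21]
0 [310.23 178.35]
-0.05 [319.81 163.26]
-0.1 [329.13 148.99]
```

View pics/c3.png

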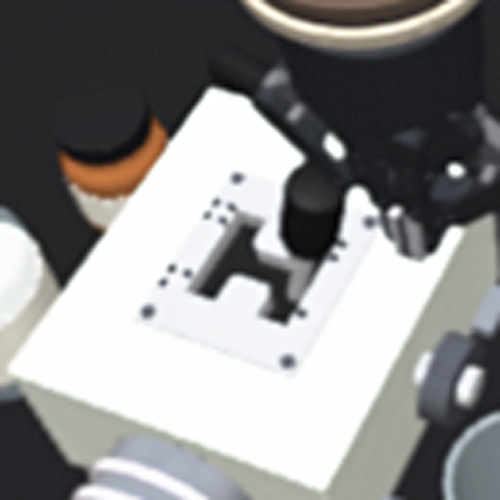

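The knob top centre is at about (313,185), which puts fore at about 0.02, inside the neutral play. The rod shows at about (300,268). I'll push right next, watching the forces.

Emit:
{"fn": "step_arm", "kwargs": {
  "moves": [
    [[2, 5, 0], 0],
    [[0, 5, 0], 0],
    [[0, 5, 0], 0],
    [[0, 5, 0], 0],
    [[0, 4, 0], 0],
    [[0, 4, 0], 0],
    [[0, 4, 0], 0],
    [[0, 0, 0], 0]
  ]
}}

```text
time_s: 6.38
tool_pos: [601.9, -30.8, 170.3]
tool_rot: [[0.949, -0.314, -0.0], [-0.314, -0.949, -0.0], [-0.0, 0.0, -1.0]]
contact_force: [0.6, 1.4, -0.1]
grip_width: 0.0
grip_force: 0.4
```

```bash
python3 -c "
from h import *
where()"
```

```text
6.38 fwd,right,z [  4.33 -62.06 170.32] yaw err -0.000734190727273154 F local [ 0.16 -1.47] -0.06312622686549058 w 0.021283061938434027
```

Emit:
{"fn": "step_arm", "kwargs": {
  "moves": [
    [[-1, 4, 0], 0],
    [[-1, 4, 0], 0],
    [[0, 4, 0], 0],
    [[0, 4, 0], 0],
    [[0, 0, 0], 0]
  ]
}}

```text
time_s: 6.8
tool_pos: [594.8, -45.3, 170.3]
tool_rot: [[0.949, -0.314, -0.0], [-0.314, -0.949, -0.0], [-0.0, 0.0, -1.0]]
contact_force: [0.4, 0.6, -0.3]
grip_width: 0.1
grip_force: 0.4
```

Emit:
{"fn": "step_arm", "kwargs": {
  "moves": [
    [[0, 4, 0], 0],
    [[0, 4, 0], 0],
    [[0, 4, 0], 0],
    [[0, 4, 0], 0],
    [[0, 0, 0], 0]
  ]
}}

```text
time_s: 7.22
tool_pos: [589.8, -60.6, 170.3]
tool_rot: [[0.949, -0.314, -0.0], [-0.314, -0.949, -0.0], [-0.0, 0.0, -1.0]]
contact_force: [-0.7, 0.0, 0.2]
grip_width: -0.1
grip_force: 0.3
```

```bash
python3 -c "
from h import *
where()"
```

```text
7.22 fwd,right,z [  2.23 -30.05 170.29] yaw err -0.0005854625943628733 F local [-0.67  0.18] 0.2107774705157135 w -0.06512508754163462
```

Emit:
{"fn": "step_arm", "kwargs": {
  "moves": [
    [[0, 4, 0], 0],
    [[0, 4, 0], 0],
    [[0, 4, 0], 0],
    [[0, 4, 0], 0],
    [[0, 4, 0], 0],
    [[0, 4, 0], 0],
    [[0, 0, 0], 0]
  ]
}}

```text
time_s: 7.8
tool_pos: [582.3, -83.3, 170.3]
tool_rot: [[0.949, -0.314, -0.0], [-0.314, -0.949, -0.0], [-0.0, 0.0, -1.0]]
contact_force: [-0.5, 0.1, 0.2]
grip_width: -0.0
grip_force: 0.2
```

```bash
python3 -c "
from h import *
where()
for a in(.15,.2,.25): print(a,(proj('scene',knobtop(0,a))-(110,150))*500/130)
b=get_image('scene')[150:280,110:240,::-1]
cv2.imwrite('pics/c4.png',cv2.resize(b,(500,500),interpolation=cv2.INTER_CUBIC))"
```

```text
7.8 fwd,right,z [  2.2   -6.05 170.25] yaw err -0.0006563496094459942 F local [-0.49  0.07] 0.1622024792886408 w -0.0051891249172700896
0.15 [165.78 127.01]
0.2 [149.33 123.58]
0.25 [133.45 120.85]
```

View pics/c4.png

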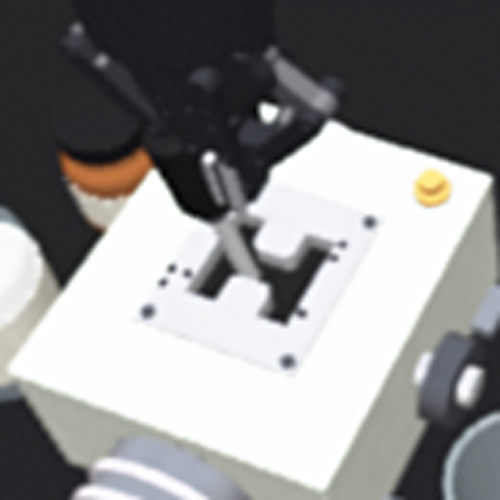

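The knob now leans right (knob at about (195,180), rod at about (240,250)). I continue to the side stop in small steps.

Emit:
{"fn": "step_arm", "kwargs": {
  "moves": [
    [[0, 3, 0], 0],
    [[0, 3, 0], 0],
    [[0, 3, 0], 0],
    [[0, 0, 0], 0]
  ]
}}

```text
time_s: 8.18
tool_pos: [579.6, -91.6, 170.3]
tool_rot: [[0.949, -0.314, -0.0], [-0.314, -0.949, -0.0], [-0.0, 0.0, -1.0]]
contact_force: [0.1, 0.9, -0.3]
grip_width: 0.2
grip_force: 0.2
```

Emit:
{"fn": "step_arm", "kwargs": {
  "moves": [
    [[0, 2, 0], 0],
    [[0, 2, 0], 0],
    [[0, 0, 0], 0]
  ]
}}

```text
time_s: 8.43
tool_pos: [578.4, -95.2, 170.3]
tool_rot: [[0.949, -0.314, -0.0], [-0.314, -0.949, -0.0], [-0.0, 0.0, -1.0]]
contact_force: [0.1, 0.2, -0.2]
grip_width: 0.4
grip_force: 0.3
```

```bash
python3 -c "
from h import *
where()"
```

```text
8.43 fwd,right,z [  2.25   6.42 170.29] yaw err -0.00024021512457905736 F local [ 0.05 -0.27] -0.19183664393920646 w 0.3535210550029989
```

Emit:
{"fn": "step_arm", "kwargs": {
  "moves": [
    [[0, 2, 0], 0],
    [[0, 1, 0], 0],
    [[0, 0, 0], 0]
  ]
}}

```text
time_s: 8.68
tool_pos: [577.5, -98.0, 170.3]
tool_rot: [[0.949, -0.314, -0.0], [-0.314, -0.949, -0.0], [-0.0, 0.0, -1.0]]
contact_force: [-0.0, -0.0, -1.1]
grip_width: -0.1
grip_force: 0.3
```

Emit:
{"fn": "step_arm", "kwargs": {
  "moves": [
    [[0, 1, 0], 0],
    [[0, 1, 0], 0],
    [[0, 0, 0], 0]
  ]
}}

```text
time_s: 8.93
tool_pos: [576.9, -99.8, 170.3]
tool_rot: [[0.949, -0.314, 0.0], [-0.314, -0.949, 0.0], [0.0, -0.0, -1.0]]
contact_force: [0.3, -0.3, -0.0]
grip_width: -0.0
grip_force: 0.3
```

```bash
python3 -c "
from h import *
where()"
```

```text
8.93 fwd,right,z [  2.26  11.27 170.3 ] yaw err -0.00027496922398978496 F local [0.38 0.21] -0.008628338887392006 w -0.03852848035961754
```

Emit:
{"fn": "step_arm", "kwargs": {
  "moves": [
    [[0, 1, 0], 0],
    [[0, 1, 0], 0],
    [[0, 0, 0], 0]
  ]
}}

```text
time_s: 9.18
tool_pos: [576.3, -101.7, 170.3]
tool_rot: [[0.949, -0.314, 0.0], [-0.314, -0.949, -0.0], [0.0, 0.0, -1.0]]
contact_force: [0.2, 0.5, -0.9]
grip_width: 0.2
grip_force: 0.3
```

```bash
python3 -c "
from h import *
where()
for a in(.15,.2,.25): print(a,(proj('scene',knobtop(0,a))-(110,150))*500/130)
for r in (10,15,20): print(r,(proj('scene',np.r_[wor(0,r),102])-(110,150))*500/130)
b=get_image('scene')[150:280,110:240,::-1]
cv2.imwrite('pics/c5.png',cv2.resize(b,(500,500),interpolation=cv2.INTER_CUBIC))"
```

```text
9.18 fwd,right,z [  2.25  13.3  170.33] yaw err -0.0002742036472054288 F local [ 0.03 -0.53] -0.8727271667620441 w 0.18515818160812597
0.15 [165.78 127.01]
0.2 [149.33 123.58]
0.25 [133.45 120.85]
10 [242.49 258.56]
15 [233.83 255.6 ]
20 [225.21 252.64]
```

View pics/c5.png

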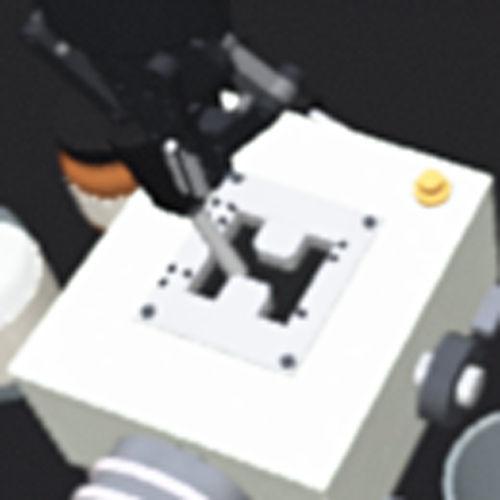

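The rod now crosses the plate at about (222,250), which matches the middle of the right slot at (225,253). One more nudge, then I come round behind the knob.

Emit:
{"fn": "step_arm", "kwargs": {
  "moves": [
    [[0, 1, 0], 0],
    [[0, 1, 0], 0],
    [[0, 0, 0], 0]
  ]
}}

```text
time_s: 9.48
tool_pos: [575.6, -103.6, 170.3]
tool_rot: [[0.949, -0.314, -0.0], [-0.314, -0.949, -0.0], [-0.0, 0.0, -1.0]]
contact_force: [0.4, 0.7, 0.1]
grip_width: -0.1
grip_force: 0.3
```

Emit:
{"fn": "step_arm", "kwargs": {
  "moves": [
    [[0, -10, 0], 0],
    [[0, -12, 0], 0],
    [[-24, 0, 0], 0],
    [[-25, 0, 0], 0],
    [[0, 20, 0], 0],
    [[0, 24, 0], 0],
    [[0, 0, 0], 0]
  ]
}}

```text
time_s: 10.07
tool_pos: [521.6, -110.2, 170.5]
tool_rot: [[0.95, -0.314, -0.0], [-0.314, -0.95, -0.001], [0.0, 0.001, -1.0]]
contact_force: [-0.5, 0.4, 1.5]
grip_width: -0.1
grip_force: 0.0
```

```bash
python3 -c "
from h import *
where()"
```

```text
10.07 fwd,right,z [-47.    38.45 170.5 ] yaw err 2.1040890333334783e-05 F local [-0.6 -0.2] 1.5169332544900331 w -0.08364821748568996
```

Emit:
{"fn": "step_arm", "kwargs": {
  "moves": [
    [[5, 0, 0], 0],
    [[5, 0, 0], 0],
    [[4, 0, 0], 0],
    [[4, 0, 0], 0],
    [[4, 0, 0], 0],
    [[4, 0, 0], 0],
    [[0, 0, 0], 0]
  ]
}}

```text
time_s: 10.65
tool_pos: [547.7, -117.1, 170.2]
tool_rot: [[0.95, -0.314, 0.0], [-0.314, -0.95, 0.0], [0.0, -0.0, -1.0]]
contact_force: [-0.9, 0.1, 0.4]
grip_width: 0.1
grip_force: 0.2
```

Emit:
{"fn": "step_arm", "kwargs": {
  "moves": [
    [[4, 0, 0], 0],
    [[4, 0, 0], 0],
    [[4, 0, 0], 0],
    [[0, 0, 0], 0]
  ]
}}

```text
time_s: 10.98
tool_pos: [559.2, -121.2, 170.4]
tool_rot: [[0.949, -0.314, 0.001], [-0.314, -0.949, -0.0], [0.001, -0.0, -1.0]]
contact_force: [-0.1, 0.4, 0.5]
grip_width: 0.3
grip_force: 0.2
```

```bash
python3 -c "
from h import *
where()"
```

```text
10.98 fwd,right,z [ -7.85  37.16 170.35] yaw err -0.00027999292418745547 F local [-0.18 -0.39] 0.4840001655289184 w 0.30704498347972453
```

Emit:
{"fn": "step_arm", "kwargs": {
  "moves": [
    [[3, 0, 0], 0],
    [[3, 0, 0], 0],
    [[3, 0, 0], 0],
    [[3, 0, 0], 0],
    [[0, 0, 0], 0]
  ]
}}

```text
time_s: 11.4
tool_pos: [570.4, -124.9, 170.3]
tool_rot: [[0.949, -0.314, 0.0], [-0.314, -0.949, -0.0], [0.0, 0.0, -1.0]]
contact_force: [-0.8, 0.3, -0.1]
grip_width: 0.6
grip_force: 0.2
```

Emit:
{"fn": "step_arm", "kwargs": {
  "moves": [
    [[2, 0, 0], 0],
    [[2, 0, 0], 0],
    [[0, 0, 0], 0]
  ]
}}

```text
time_s: 11.65
tool_pos: [573.9, -126.1, 170.3]
tool_rot: [[0.949, -0.314, 0.0], [-0.314, -0.949, -0.0], [0.0, -0.0, -1.0]]
contact_force: [-0.6, 0.3, -0.6]
grip_width: -0.2
grip_force: 0.3
```

```bash
python3 -c "
from h import *
where()
for r in (10,15,20,22): print(r,(proj('scene',np.r_[wor(r,20),102])-(110,150))*500/130)
b=get_image('scene')[150:280,110:240,::-1]
cv2.imwrite('pics/c6.png',cv2.resize(b,(500,500),interpolation=cv2.INTER_CUBIC))"
```

```text
11.65 fwd,right,z [  7.61  37.17 170.32] yaw err -0.00026429343600137267 F local [-0.69 -0.11] -0.5530715871626617 w -0.15515383957812479
10 [215.2  268.08]
15 [210.13 275.89]
20 [205.02 283.77]
22 [202.97 286.94]
```

View pics/c6.png

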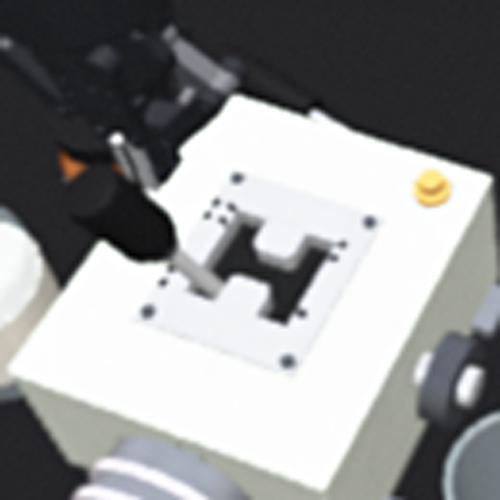

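The rod is in the right-forward slot, crossing the plate at about (208,280), so it is nearly home. I go on gently to the firm stop.

Emit:
{"fn": "step_arm", "kwargs": {
  "moves": [
    [[1, 0, 0], 0],
    [[1, 0, 0], 0],
    [[1, 0, 0], 0],
    [[0, 0, 0], 0]
  ]
}}

```text
time_s: 12.03
tool_pos: [576.5, -126.9, 170.3]
tool_rot: [[0.949, -0.314, 0.0], [-0.314, -0.949, -0.0], [0.0, 0.0, -1.0]]
contact_force: [-0.2, 0.5, -1.2]
grip_width: -0.2
grip_force: 0.3
```

Emit:
{"fn": "step_arm", "kwargs": {
  "moves": [
    [[1, 0, 0], 0],
    [[1, 0, 0], 0],
    [[0, 0, 0], 0]
  ]
}}

```text
time_s: 12.28
tool_pos: [578.5, -127.6, 170.3]
tool_rot: [[0.949, -0.314, 0.0], [-0.314, -0.949, -0.0], [0.0, -0.0, -1.0]]
contact_force: [-0.2, -0.7, 0.3]
grip_width: -0.2
grip_force: 0.3
```

```bash
python3 -c "
from h import *
where()"
```

```text
12.28 fwd,right,z [ 12.43  37.15 170.29] yaw err -0.00018235201318372862 F local [-0.    0.73] 0.2764279263269441 w -0.18917676572331052
```

Emit:
{"fn": "step_arm", "kwargs": {
  "moves": [
    [[1, 0, 0], 0],
    [[1, 0, 0], 0],
    [[0, 0, 0], 0]
  ]
}}

```text
time_s: 12.53
tool_pos: [580.4, -128.2, 170.3]
tool_rot: [[0.949, -0.314, 0.0], [-0.314, -0.949, -0.0], [0.0, -0.0, -1.0]]
contact_force: [-0.2, 0.8, -0.4]
grip_width: -0.2
grip_force: 0.3
```

Emit:
{"fn": "step_arm", "kwargs": {
  "moves": [
    [[1, 0, 0], 0],
    [[0, 0, 0], 0]
  ]
}}

```text
time_s: 12.7
tool_pos: [581.3, -128.5, 170.3]
tool_rot: [[0.949, -0.314, 0.0], [-0.314, -0.949, -0.0], [0.0, -0.0, -1.0]]
contact_force: [-1.4, 0.2, -0.5]
grip_width: 0.0
grip_force: 0.4
```

Emit:
{"fn": "step_arm", "kwargs": {
  "moves": [
    [[1, 0, 0], 0],
    [[0, 0, 0], 0]
  ]
}}

```text
time_s: 12.87
tool_pos: [581.9, -128.7, 170.2]
tool_rot: [[0.949, -0.314, -0.0], [-0.314, -0.949, 0.0], [-0.001, -0.0, -1.0]]
contact_force: [-1.9, 0.3, -0.4]
grip_width: -0.0
grip_force: 0.9
```

Emit:
{"fn": "step_arm", "kwargs": {
  "moves": [
    [[1, 0, 0], 0],
    [[0, 0, 0], 0]
  ]
}}

```text
time_s: 13.03
tool_pos: [582.6, -128.9, 170.1]
tool_rot: [[0.949, -0.314, -0.001], [-0.314, -0.949, 0.0], [-0.001, 0.0, -1.0]]
contact_force: [-4.3, 1.2, -0.9]
grip_width: -0.3
grip_force: 1.9
```

Emit:
{"fn": "step_arm", "kwargs": {
  "moves": [
    [[1, 0, 0], 0],
    [[0, 0, 0], 0],
    [[0, 0, 0], 0]
  ]
}}

```text
time_s: 13.28
tool_pos: [583.1, -129.1, 170.0]
tool_rot: [[0.949, -0.314, -0.002], [-0.314, -0.949, 0.001], [-0.002, 0.0, -1.0]]
contact_force: [-5.8, 2.7, 0.5]
grip_width: -0.1
grip_force: 3.2
```

The force has risen to about 6 N, so this is the stop. I come away by backing off, rising, and moving back clear of the view.

Emit:
{"fn": "step_arm", "kwargs": {
  "moves": [
    [[-10, 0, 0], 0],
    [[-20, 0, 0], 0],
    [[-20, 0, 0], 0],
    [[0, 0, -30], 0],
    [[0, 0, -30], 0],
    [[-35, 0, 0], 0],
    [[-35, 0, 0], 0],
    [[0, 0, 0], 0]
  ]
}}

```text
time_s: 13.95
tool_pos: [464.2, -89.9, 230.3]
tool_rot: [[0.95, -0.314, -0.003], [-0.314, -0.95, 0.001], [-0.003, 0.0, -1.0]]
contact_force: [0.9, 0.3, -0.8]
grip_width: 0.2
grip_force: 0.0
```

```bash
python3 -c "
from h import *
where()
for f,a in ((.22,.25),(.26,.25)): print(f,(proj('scene',knobtop(f,a))-(80,140))*4)
for r in (18,22): print(r,(proj('scene',np.r_[wor(r,20),102])-(80,140))*4)
b=get_image('scene')[140:280,80:260,::-1]
cv2.imwrite('pics/c7.png',cv2.resize(b,(720,560),interpolation=cv2.INTER_CUBIC))"
```

```text
13.95 fwd,right,z [-107.92   37.21  230.28] yaw err 8.699179242832589e-05 F local [ 0.74 -0.53] -0.7918194849999132 w 0.15409066313908762
0.22 [212.65 240.91]
0.26 [205.22 256.22]
18 [335.35 331.83]
22 [331.09 338.41]
```

View pics/c7.png

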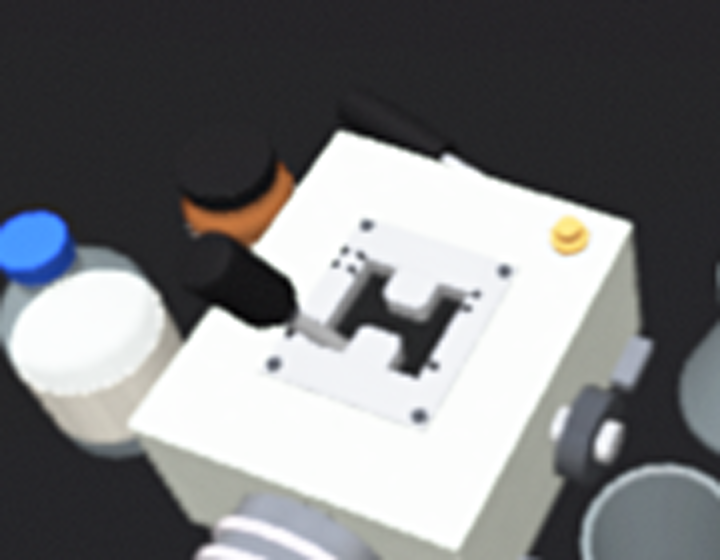

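The knob top is at about (207,262) against a predicted (205,256) for fully home. The rod fills the forward end of the right slot, and the bystanders in view have not moved.

```bash
python3 -c "
from station import robot
print(robot.sign_off())"
```

```text
the job is handed in; nothing more can be done
None
```

I pushed the lever with the closed fingertips to neutral, across to the right and home in the third slot; it stopped firmly at about 6 N, the arm is clear, and I handed the job in at about 14 s, though early on the gripper briefly rested on the knob top at about 6.6 N.

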